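# Make up the gift-cake tray

## Robot

A 6-joint arm with a two-finger parallel gripper is mounted at the origin on a cart in front of the work surface, level with it; the furniture and walls round the work are solid. World frame = base frame: x ahead of the robot, y to its left, z up, the work surface at z = 0. Lengths are in m, angles in rad, forces in N, time in s.
With the tool pointing down it reaches from about 0.3 to 0.95 m from the base axis. Payload 3.1 kg.
Tool frame: the origin (TCP) lies between the finger pads; the fingertips stand 14 mm ahead of it and the grasp point (between the pads) lies 5 mm behind it; z points along the fingers, x is the direction in which the jaws open and shut, and the axes are right-handed (so a half turn about z gives the same grasp; the last joint's range is limited). The gripper opens to 85 mm and grips with 20 to 120 N. Pads are 22 mm wide; open, the fingers measure 114 mm over their backs; the gripper's body (76 mm by 85 mm) begins 54 mm behind the grasp point. The pads swing forward as they close: fully open they stand 13 mm farther back than shut.
Start: joints at [-1.38, 0.308, 1.634, -0, 1.2, -0.07], TCP at [0.161, -0.604, 0.245] pointing down, gripper open.
Joint ranges: [-3.06, 3.06], [-0.79, 1.96], [0.05, 2.63], [-1.19, 4.34], [0.05, 2.64], [-2.94, 2.94]. Speed limits (rad/s): [2.79, 2.79, 3.14, 3.14, 3.14, 3.14].

## Interface

Orientations are given as a unit quaternion [x, y, z, w].
In Python, from cell import robot gives the robot as it stands. Calls block until the motion is done:
- robot.move_pose(position, orientation): joint-space move of the TCP to a pose.
- robot.servo_line(position, attitude=None, max_speed=0.15, f_stop=None): straight line of the TCP; attitude=None keeps the orientation; max_speed is the mean speed in m/s. With f_stop (N) it stops when the force on the tool has changed by that much, and returns True; else False.
- robot.move_joints(angles): joint-space move.
- robot.grip(opening): finger opening in m; the grip force is fixed at half the most; returns when the fingers have stopped.
- robot.wait(seconds).
- robot.ik(position, orientation): joint angles nearest the present ones, or None.
- robot.get_obs(): the state.
- robot.snapshot(name): name is "scene" or "top"; returns the picture (400x640x3 uint8, blue, green, red); there is no depth.
- robot.camera_info(name): a dict with "fovy" (degrees; the focal length in pixels is half the picture's height over the tangent of half this angle, whatever the lens; pixels are square), "cx", "cy" (the principal point, pixels), "extrinsics" (4x4, takes a point from world to camera coordinates). Camera axes: x right, y down, z forward; pixel columns grow to the right and rows downward; lengths in m; the calibration is good to about 2 mm. A picture is of the moment at which its call begins. camera_info takes no time and is no camera call.
A pose or a line that the arm cannot do raises robot.PlanningError and nothing moves.
- robot.sign_off(): hands the job in, once; it reports no verdict.
The state is a dict: "clock": time; "joint_positions": joint angles; "joint_vel": joint speeds; "tau": joint torques, N m; "tool_pos": TCP position; "tcp_rot": TCP orientation; "contact_force": force on the tool from outside, world axes, zero at the start; "wrist_torque": the same for the moment, N m; "gripper_width": finger opening in m.
Only numpy, scipy, OpenCV 4.12 (cv2) and the standard library are available. Lean on these libraries where they do the work, as an engineer would, in place of code of your own. Each camera call takes 0.05 s, during which the arm holds its last target. There are 200 camera calls.

## Task

Make up the wooden tray for wrapping two gift cakes: set one baked custard cake on each of the two white cards, lying straight along the card and wholly on it, the red ribbon spool flat in the middle of the red mat and the green one flat in the middle of the green mat. Leave the empty foil cups and the cream ribbon where they are. Keep the cakes level and set them down rather than dropping them.

Things in the scene. Friction and masses are not known exactly. Their poses are not given: they have to be found in the camera images.
- cake_1: baked golden-brown custard cake in an oval silver foil cup, 59 x 106 mm, 28 mm high, firm; origin at the centre of its underside, z up, y along its length: grasp across its 59 mm width (x). The two cakes are alike.
- cake_2: baked golden-brown custard cake in an oval silver foil cup, 59 x 106 mm, 28 mm high, firm; origin at the centre of its underside, z up, y along its length: grasp across its 59 mm width (x). The two cakes are alike.
- red_spool (a point): centre of the underside of the spool of red ribbon: pale flanges 66 mm across, 22 mm high, lying flat, a round red label on top, a short ribbon end sticking out (no hindrance); z up; grasp across the flanges in any direction. It belongs on the red mat.
- green_spool (a point): centre of the underside of the spool of green ribbon: pale flanges 62 mm across, 22 mm high, lying flat, a round green label on top, a short ribbon end sticking out (no hindrance); z up; grasp across the flanges in any direction. It belongs on the green mat.
- cream_spool (a point): centre of the underside of the spool of cream ribbon: pale flanges 60 mm across, 22 mm high, lying flat, no label on top, a short ribbon end sticking out (no hindrance); z up; grasp across the flanges in any direction. It does not belong in the tray: leave it where it is.
- empty_cups: nested stack of empty silver foil cups of the cakes' oval shape, 65 x 113 mm, 36 mm high, hollow with nothing baked in it; origin at the centre of its underside, y along its length. It does not belong in the tray: leave it where it is.
- card_1: white card with a thin gold border, 84 x 126 mm, 2 mm thick, fixed in the wooden tray; origin at the centre of its underside; y along its 126 mm length. Place for one cake, either one. The tray (216 x 292 mm, floor 5 mm and dark rim 11 mm above the worktop) has four places, 100 mm apart in the cards' x and 136 mm in y, for cards and mats in any arrangement.
- card_2: white card with a thin gold border, 84 x 126 mm, 2 mm thick, fixed in the wooden tray; origin at the centre of its underside; y along its 126 mm length. Place for one cake, either one. 
- red_mat: round red mat, 90 mm across, 2 mm thick, lying fixed in the wooden tray; origin at the centre of its underside, its top is 2 mm above that; its y axis is parallel to the length of the cards. Place for the red ribbon.
- green_mat: round green mat, 90 mm across, 2 mm thick, lying fixed in the wooden tray; origin at the centre of its underside, its top is 2 mm above that; its y axis is parallel to the length of the cards. Place for the green ribbon.
Not all that is in view belongs to the job. There is more than one size of the part that bears red_spool; the job needs the smallest.

How it is judged:
By the outcome, as a careful person would: the job done as asked, in the order asked, and still so for the second after the job is handed in, with the robot touching nothing.
It also fails if it takes over 96 s, if anything falls off the work surface, if the arm or the gripper's body presses on something with over 40 N, if the wrist force passes 120 N, or if a joint passes its speed limit or range.

## Working session

There is one attempt and no reset: what is moved stays moved. The work goes in short steps, each a Python script; the robot and the scene stay as the last script left them, time stands still between calls to the robot, and variables do not carry over. Pictures are saved under pics/ and viewed, about 12 in all and at most 16, crops included, and the job is handed in when it is done.

```bash
mkdir -p pics; ls; python3 - <<'E'
from cell import robot
import cv2,numpy as np
np.set_printoptions(precision=4,suppress=True)
for n in("top","scene"):
    im=robot.snapshot(n);cv2.imwrite(f"pics/{n}0.png",im)
    print(n,robot.camera_info(n))
E
```

```text
pics
top {'fovy': 50.535461497435534, 'cx': 316.4028148342526, 'cy': 192.80921528138452, 'extrinsics': array([[ 0.0242, -0.9997,  0.004 ,  0.0884],
       [-0.9856, -0.0246, -0.1676,  0.5936],
       [ 0.1676,  0.0001, -0.9858,  1.1021],
       [ 0.    ,  0.    ,  0.    ,  1.    ]])}
scene {'fovy': 50.8977363107656, 'cx': 317.20711327515653, 'cy': 197.86479424125412, 'extrinsics': array([[-0.6304, -0.7762,  0.0075,  0.441 ],
       [-0.5695,  0.456 , -0.6839,  0.3148],
       [ 0.5275, -0.4354, -0.7295,  1.2023],
       [ 0.    ,  0.    ,  0.    ,  1.    ]])}
```

View pics/top0.png

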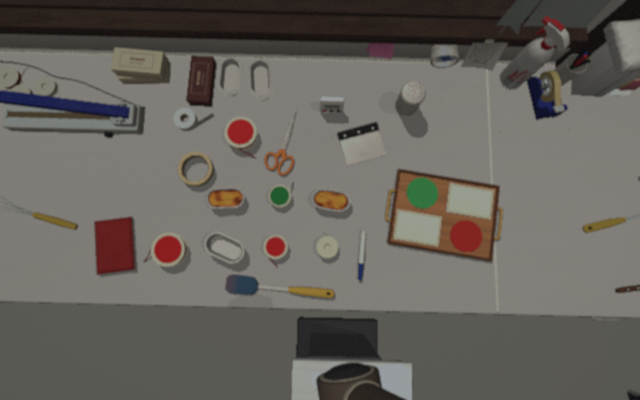

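View pics/scene0.png

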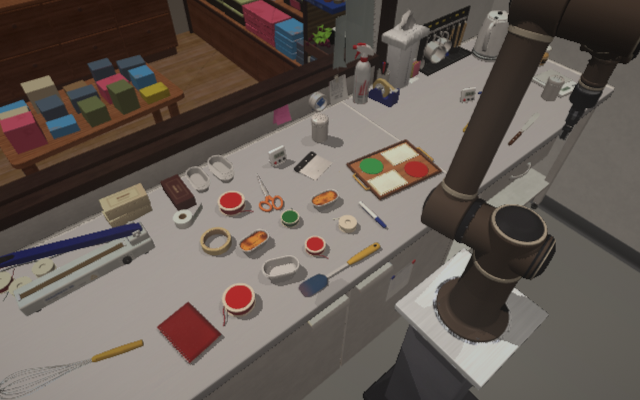

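The top view shows three red-labelled spools at (240,133), (168,250) and (276,247); the last looks smallest. The green spool is at (280,196) and the cream one at (327,246). The cakes are at (226,199) and (331,201), and the empty cups at (225,248). In the tray, the cards are at (470,200) and (417,229), the green mat at (422,193) and the red mat at (466,236).

```bash
cat > vis.py <<'E'
import numpy as np,cv2
from cell import robot
def cam(n):
    c=robot.camera_info(n);f=200/np.tan(np.radians(c["fovy"]/2));return f,c["cx"],c["cy"],np.array(c["extrinsics"])
def toworld(n,px,z):
    f,cx,cy,E=cam(n);px=np.atleast_2d(px).astype(float)
    d=np.c_[(px[:,0]-cx)/f,(px[:,1]-cy)/f,np.ones(len(px))]@E[:3,:3]
    o=-E[:3,:3].T@E[:3,3]
    return o+d*((z-o[2])/d[:,2])[:,None]
def topix(n,P):
    f,cx,cy,E=cam(n);p=np.atleast_2d(P)@E[:3,:3].T+E[:3,3]
    return np.c_[f*p[:,0]/p[:,2]+cx,f*p[:,1]/p[:,2]+cy]
def rect(im,z,x0,x1,y0,y1,n="top",s=1000):
    "metric picture of plane z: rows = x falling, cols = y falling, s px/m"
    c=np.array([[x1,y1,z],[x1,y0,z],[x0,y0,z],[x0,y1,z]])
    W,H=int((y1-y0)*s),int((x1-x0)*s)
    M=cv2.getPerspectiveTransform(topix(n,c).astype(np.float32),np.float32([[0,0],[W,0],[W,H],[0,H]]))
    return cv2.warpPerspective(im,M,(W,H),flags=cv2.INTER_CUBIC)
E
python3 - <<'E'
from vis import *
im=cv2.imread("pics/top0.png");print(toworld("top",[[226,199],[331,201],[280,196],[276,247],[168,250],[240,133],[445,215],[327,246]],0.02).round(3))
hsv=cv2.cvtColor(im,cv2.COLOR_BGR2HSV)
cv2.imwrite("pics/a.png",cv2.resize(im[110:280,140:350],None,fx=3.7,fy=3.5,interpolation=cv2.INTER_CUBIC))
cv2.imwrite("pics/b.png",cv2.resize(im[160:270,375:515],None,fx=5,fy=5,interpolation=cv2.INTER_CUBIC))
E
```

```text
[[ 0.573  0.354  0.02 ]
 [ 0.574  0.062  0.02 ]
 [ 0.585  0.204  0.02 ]
 [ 0.444  0.21   0.02 ]
 [ 0.428  0.503  0.02 ]
 [ 0.764  0.325  0.02 ]
 [ 0.543 -0.255  0.02 ]
 [ 0.45   0.07   0.02 ]]
```

View pics/a.png

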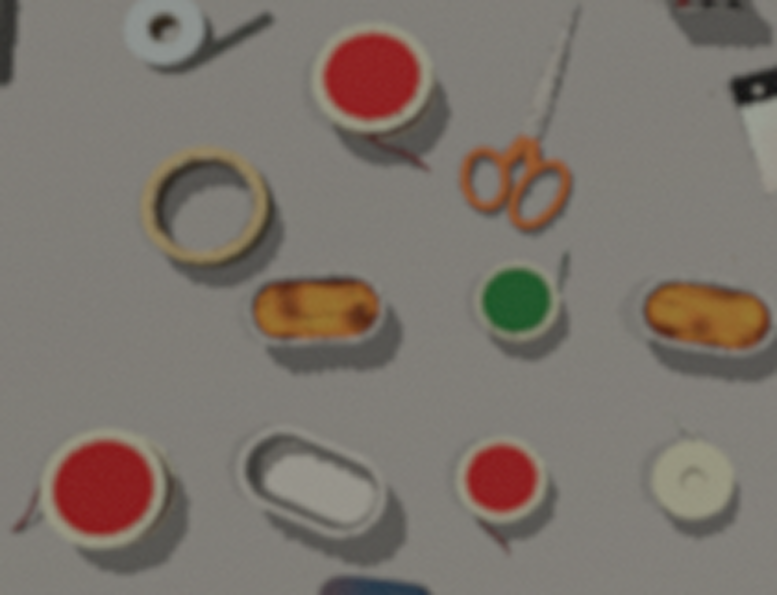

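View pics/b.png

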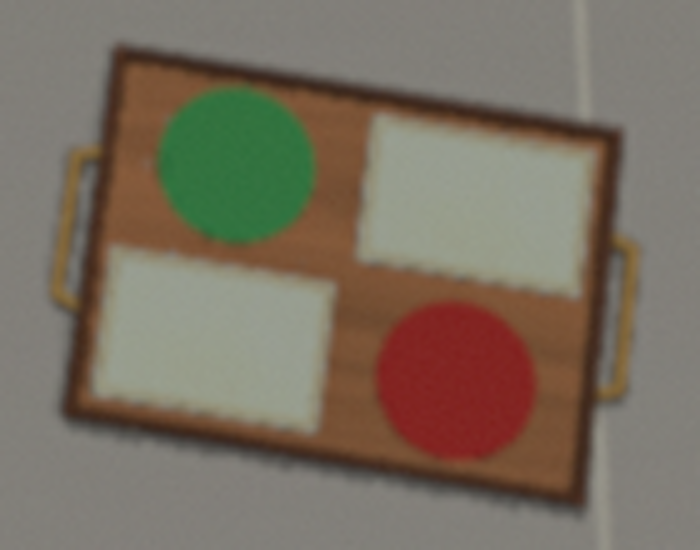

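The crop confirms the red spool at top pixel (276,247) is the smallest, about 24 px or 66 mm across. The cakes are the two golden ovals, and the empty cup is hollow white. Next I'll measure with both cameras.

```bash
cat >> vis.py <<'E'
def masks(im):
    h,s,v=[a.astype(int) for a in cv2.split(cv2.cvtColor(cv2.GaussianBlur(im,(3,3),0),cv2.COLOR_BGR2HSV))]
    b,g,r=[a.astype(int) for a in cv2.split(im)]
    return dict(red=((h<6)|(h>173))&(s>140)&(v>60),green=(h>50)&(h<85)&(s>110),gold=(h>=6)&(h<26)&(s>130)&(v>50),white=(s<45)&(v>140))
def blob(im,n,kind,p,z,r=45):
    """blob of a colour nearest world point p; returns rectified centre, dims, yaw of long axis"""
    s=2000;c=np.array(p[:2]);h=.09
    R=rect(im,z,c[0]-h,c[0]+h,c[1]-h,c[1]+h,n,s)
    m=masks(R)[kind].astype(np.uint8)
    m=cv2.morphologyEx(cv2.morphologyEx(m,cv2.MORPH_OPEN,np.ones((9,9))),cv2.MORPH_CLOSE,np.ones((25,25)))
    cs,_=cv2.findContours(m,0,2)
    k=max(cs,key=lambda q:cv2.contourArea(q)-20*np.hypot(*(q.mean((0,1))-h*s)))
    (u,v),(a,b),t=cv2.minAreaRect(k)
    e=cv2.boxPoints(((u,v),(a,b),t));d=max(e[1]-e[0],e[2]-e[1],key=np.linalg.norm)
    M=cv2.moments(k);mu,mv=M["m10"]/M["m00"],M["m01"]/M["m00"]
    w=lambda u,v:np.array([c[0]+h-v/s,c[1]+h-u/s])
    yaw=np.degrees(np.arctan2(-d[0],-d[1]))  # world (x,y)=(-v,-u)
    yaw=(yaw+0)%180
    return w(u,v),w(mu,mv),np.sort([a,b])/s*1000,yaw
OBJ=dict(cake1=("gold",(.573,.354),.028),cake2=("gold",(.574,.062),.028),redS=("red",(.444,.21),.022),greenS=("green",(.585,.204),.022),
 greenM=("green",(.60,-.19),.007),redM=("red",(.48,-.31),.007),cardA=("white",(.58,-.32),.007),cardB=("white",(.50,-.175),.007))
E
python3 - <<'E'
from vis import *
np.set_printoptions(precision=4,suppress=True)
print(toworld("top",[[422,193],[466,236],[470,200],[417,229]],.007))
for n in("top","scene"):
  im=cv2.imread(f"pics/{n}0.png")
  for k,(c,p,z) in OBJ.items():
    try:
      a,b,d,y=blob(im,n,c,p,z);print(n,k,a,b,d.round(1),round(y,1))
    except Exception as e: print(n,k,e)
E
```

```text
[[ 0.6054 -0.1951  0.007 ]
 [ 0.4873 -0.3153  0.007 ]
 [ 0.5888 -0.3301  0.007 ]
 [ 0.5034 -0.1794  0.007 ]]
top cake1 [0.5747 0.3556] [0.575  0.3557] [43.1 90. ] 93.3
top cake2 [0.577  0.0632] [0.577 0.063] [44.  90.7] 81.9
top redS [0.4458 0.212 ] [0.4456 0.2121] [48.5 49. ] 90.0
top greenS [0.5862 0.2067] [0.5864 0.2066] [45.5 45.5] 90.0
top greenM [ 0.6072 -0.1946] [ 0.607  -0.1948] [85.3 85.3] 23.2
top redM [ 0.4885 -0.3145] [ 0.4883 -0.3145] [86. 88.] 90.0
top cardA [ 0.5873 -0.3291] [ 0.5873 -0.3289] [ 79.4 124. ] 80.6
top cardB [ 0.5088 -0.1801] [ 0.5085 -0.1797] [ 80.7 123. ] 82.3
scene cake1 [0.5738 0.3622] [0.5741 0.3624] [43.4 90.7] 92.2
scene cake2 [0.5766 0.0697] [0.5766 0.0692] [44.5 90.8] 82.2
scene redS [0.447 0.216] [0.4468 0.2161] [51. 51.] 90.0
scene greenS [0.5884 0.2113] [0.588  0.2111] [45.6 48.4] 56.3
scene greenM [ 0.6085 -0.1895] [ 0.6085 -0.1898] [85.6 86.3] 45.0
scene redM [ 0.4899 -0.3099] [ 0.4899 -0.3099] [89.3 89.4] 147.3
scene cardA [ 0.5883 -0.3224] [ 0.5899 -0.3242] [ 79.3 121.5] 82.9
scene cardB [ 0.5091 -0.1742] [ 0.5108 -0.1768] [ 82.2 118.9] 83.1
```

```bash
cat > act.py <<'E'
from vis import *
from scipy.spatial.transform import Rotation
def quat(deg):
    c,s=np.cos(np.radians(deg)),np.sin(np.radians(deg))
    return Rotation.from_matrix(np.array([[c,s,0],[s,-c,0],[0,0,-1]])).as_quat()
def best(p,deg):
    "jaw yaw or its half-turn, whichever the last joint reaches most easily"
    c=[]
    for a in(deg,deg+180):
        q=robot.ik(p,quat(a))
        if q is not None:c.append((abs(np.array(q)[5]),a))
    return min(c)[1]
def state(t):
    o=robot.get_obs();print(t,round(o["clock"],1),"tcp",np.round(o["tool_pos"],4),"w",round(o["gripper_width"],4),"F",np.round(o["contact_force"],1))
def pick(xy,deg,z,up=.14):
    a=best([*xy,up],deg);robot.move_pose([*xy,up],quat(a));robot.grip(.085)
    hit=robot.servo_line([*xy,z],max_speed=.1,f_stop=12);state(f"down hit={hit}")
    robot.grip(.03);state("gripped")
    robot.servo_line([*xy,up],max_speed=.15);state("lifted")
def place(xy,deg,z,width,up=.14):
    a=best([*xy,up],deg);robot.move_pose([*xy,up],quat(a));state("over")
    robot.servo_line([*xy,z+.02],max_speed=.12)
    hit=robot.servo_line([*xy,z-.003],max_speed=.03,f_stop=5);state(f"set hit={hit}")
    robot.grip(width);robot.servo_line([*xy,up],max_speed=.15);state("released")
E
python3 - <<'E'
from act import *
pick((.577,.066),82-90,.018)
cv2.imwrite("pics/s1.png",robot.snapshot("scene"))
E
```

```text
down hit=False 4.5 tcp [0.5778 0.066  0.0188] w 0.0847 F [-0.9  0.1 -0.1]
gripped 4.9 tcp [0.5779 0.066  0.0195] w 0.0561 F [-2.6  0.1  5.3]
lifted 5.8 tcp [0.5759 0.066  0.1389] w 0.0565 F [-0.3  0.6 -1.3]
```

View pics/s1.png

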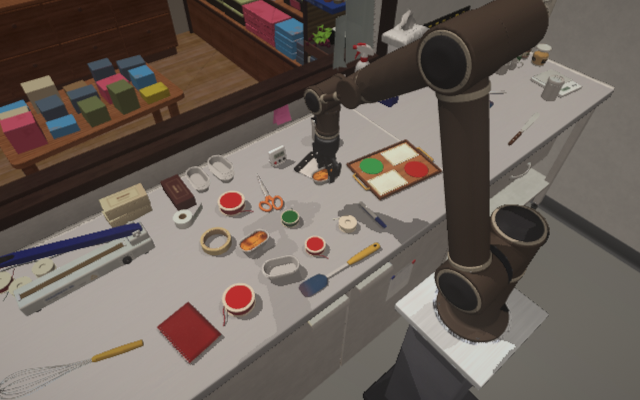

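Cake 2 is held at (322,175) in the scene view and everything else is undisturbed. I'll place it on the far card.

```bash
python3 - <<'E'
from act import *
place((.588,-.3267),81.5-90,.0255,.072)
pick((.5745,.359),92.8-90,.020)
im=robot.snapshot("top");cv2.imwrite("pics/t2.png",im)
np.set_printoptions(precision=4,suppress=True)
for n in("top","scene"):
    im=robot.snapshot(n);print(n,blob(im,n,"gold",(.588,-.327),.035))
im=cv2.imread("pics/t2.png");cv2.imwrite("pics/t2c.png",cv2.resize(im[110:290,140:540],None,fx=2,fy=2,interpolation=cv2.INTER_CUBIC))
E
```

```text
over 7.3 tcp [ 0.5883 -0.3252  0.1397] w 0.0561 F [-0.7  0.2 -1.2]
set hit=True 8.9 tcp [ 0.5877 -0.3266  0.0266] w 0.0558 F [-0.9 -0.3  3.6]
released 10.1 tcp [ 0.5872 -0.3262  0.1389] w 0.0718 F [-0.6 -0.4 -0.2]
down hit=False 14.2 tcp [0.5753 0.3594 0.0211] w 0.085 F [-0.1  0.1  0. ]
gripped 14.6 tcp [0.5755 0.3595 0.0215] w 0.0556 F [-0.3  0.7  6.4]
lifted 15.5 tcp [0.5734 0.3584 0.1385] w 0.0556 F [-1.5 -0.1 -2. ]
top (array([ 0.5727, -0.317 ]), array([ 0.5738, -0.3115]), array([147.5, 160. ]), np.float32(90.0))
scene (array([ 0.563 , -0.3117]), array([ 0.5572, -0.3165]), array([128. , 149.5]), np.float32(90.0))
```

View pics/t2c.png

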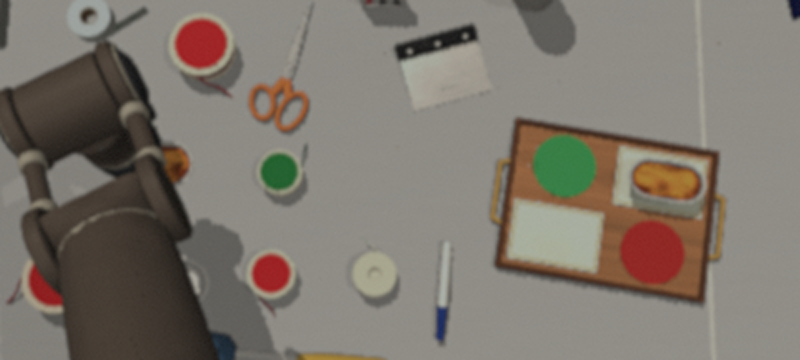

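Cake 2 is wholly on its card at (668,180) in the crop. I'll place cake 1 on the other card, then measure both with a tighter colour mask.

```bash
python3 - <<'E'
from act import *
place((.5092,-.1774),81.5-90,.0275,.072)
np.set_printoptions(precision=4,suppress=True)
robot.move_pose([.446,.214,.14],quat(best([.446,.214,.14],90)))
im={n:robot.snapshot(n) for n in("top","scene")}
for n in im:
    cv2.imwrite(f"pics/{n}3.png",im[n])
    for nm,c in(("cakeA",(.588,-.327)),("cakeB",(.509,-.177))):
        z=.035;s=2000;h=.07
        R=rect(im[n],z,c[0]-h,c[0]+h,c[1]-h,c[1]+h,n,s)
        H,S,V=cv2.split(cv2.cvtColor(R,cv2.COLOR_BGR2HSV))
        m=((S>175)&(V>85)&(H<30)).astype(np.uint8)
        m=cv2.morphologyEx(cv2.morphologyEx(m,2,np.ones((9,9))),3,np.ones((31,31)))
        k=max(cv2.findContours(m,0,2)[0],key=cv2.contourArea)
        r=cv2.minAreaRect(k);print(n,nm,c[0]+h-r[0][1]/s,c[1]+h-r[0][0]/s,np.array(r[1])/s*1000,r[2])
a=cv2.resize(im["top"][160:270,375:515],None,fx=5,fy=5,interpolation=cv2.INTER_CUBIC)
cv2.imwrite("pics/t3c.png",a)
E
```

```text
over 17.6 tcp [ 0.5098 -0.1767  0.1401] w 0.0559 F [-0.5 -0.  -1.3]
set hit=True 19.2 tcp [ 0.509  -0.1773  0.0286] w 0.0555 F [-0.4  0.2  3.8]
released 20.4 tcp [ 0.5084 -0.177   0.1391] w 0.072 F [-0.2 -0.  -0.5]
top cakeA 0.5848257446289061 -0.3274129943847656 [87.0845 39.4632] 7.35237979888916
top cakeB 0.506333610534668 -0.17918141174316404 [85.7251 38.8323] 8.365885734558105
scene cakeA 0.5846703414916992 -0.3205804443359375 [84.9108 39.0399] 6.842772960662842
scene cakeB 0.5062639617919922 -0.17209394073486328 [84.3388 38.2493] 7.495856761932373
```

View pics/t3c.png

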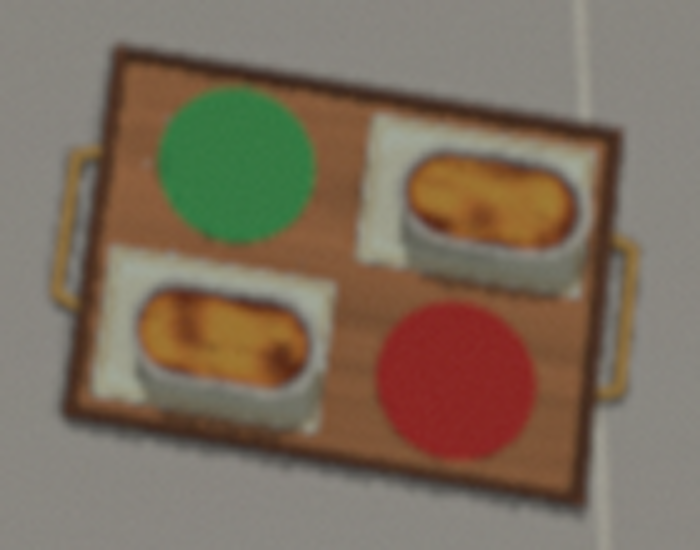

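Both cakes look straight and on their cards, with the grey below each one being shadow on the card. Now the red spool.

```bash
cat > chk.py <<'E'
from act import *
def check(c,p):
    np.set_printoptions(precision=4,suppress=True)
    for n in("top","scene"):
        im=robot.snapshot(n);cv2.imwrite(f"pics/{n}_{c}.png",im)
        s=2000;h=.045
        R=rect(im,.029,p[0]-h,p[0]+h,p[1]-h,p[1]+h,n,s)
        # label: inner colour disc bounded by pale flange
        m=masks(R)[c].astype(np.uint8);cv2.imwrite(f"pics/lab_{n}_{c}.png",R)
        m=cv2.morphologyEx(m,2,np.ones((9,9)))
        N,L,st,ce=cv2.connectedComponentsWithStats(m)
        i=L[int(h*s)-20:int(h*s)+20,int(h*s)-20:int(h*s)+20];i=np.bincount(i[i>0]).argmax()
        print(n,c,"label",p[0]+h-ce[i][1]/s,p[1]+h-ce[i][0]/s,st[i][2:4]/s*1000)
E
python3 - <<'E'
from chk import *
pick((.4462,.214),90,.0185)
place((.4891,-.3119),81.5,.026,.076)
robot.move_pose([.587,.209,.14],quat(best([.587,.209,.14],90)))
check("red",(.4891,-.3119))
im=cv2.imread("pics/scene_red.png")
cv2.imwrite("pics/s4c.png",cv2.resize(im[130:210,335:455],None,fx=6,fy=6,interpolation=cv2.INTER_CUBIC))
E
```

```text
down hit=False 23.9 tcp [0.4468 0.2143 0.0191] w 0.0851 F [0.9 0.5 0.5]
gripped 24.2 tcp [0.447  0.2144 0.0199] w 0.0634 F [-1.6  0.1  6. ]
lifted 25.2 tcp [0.4453 0.2137 0.1391] w 0.0634 F [0.1 0.3 0. ]
over 27.1 tcp [ 0.4892 -0.3112  0.1396] w 0.0632 F [ 0.  -0.   0.1]
set hit=True 28.7 tcp [ 0.489  -0.3118  0.0269] w 0.0637 F [-0.1  0.9  3.7]
released 29.9 tcp [ 0.4884 -0.3113  0.1391] w 0.0759 F [ 0.8  0.4 -0.5]
top red label 0.4861308196721312 -0.3139860327868853 [49.5 49. ]
scene red label 0.48798674168297457 -0.30965360812133075 [51.5 50.5]
```

View pics/s4c.png

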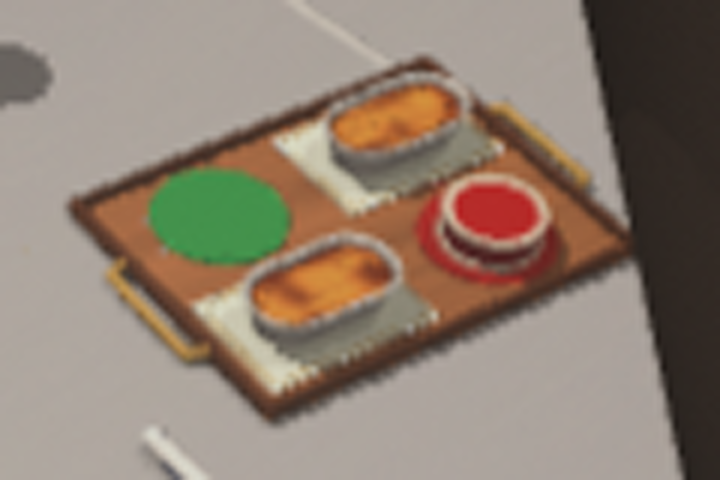

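Cakes and red spool are in place, with the spool about 2 mm off mat centre towards −x. I'll add a small x correction for the green spool.

```bash
python3 - <<'E'
from chk import *
pick((.5868,.209),90,.0185)
place((.6096,-.1921),81.5,.026,.074)
robot.move_pose([.35,.25,.25],quat(best([.35,.25,.25],90)))
check("green",(.608,-.192));check("red",(.4885,-.3119))
for n in("top","scene"):
    b=cv2.imread(f"pics/{n}_green.png")
    cv2.imwrite(f"pics/{n}5.png",b)
a=cv2.imread("pics/top_green.png")[155:275,375:515];b=cv2.imread("pics/scene_green.png")[125:215,330:450]
f=lambda i,w:cv2.resize(i,(w,int(i.shape[0]*w/i.shape[1])),interpolation=cv2.INTER_CUBIC)
a,b=f(a,390),f(b,400);h=max(len(a),len(b))
cv2.imwrite("pics/f5.png",np.hstack([np.pad(i,((0,h-len(i)),(0,0),(0,0))) for i in(a,b)]))
E
```

```text
down hit=False 33.9 tcp [0.5876 0.2092 0.0194] w 0.0853 F [-0.8  0.3 -0. ]
gripped 34.2 tcp [0.5881 0.2094 0.02  ] w 0.0595 F [0.6 0.2 4.4]
lifted 35.2 tcp [0.5857 0.2087 0.1387] w 0.0599 F [ 0.3  0.6 -0.4]
over 37.5 tcp [ 0.6096 -0.1916  0.1398] w 0.0592 F [ 0.8  0.3 -1.4]
set hit=True 39.0 tcp [ 0.6095 -0.1921  0.027 ] w 0.0597 F [0.5 0.4 3.4]
released 40.2 tcp [ 0.6087 -0.1918  0.139 ] w 0.0742 F [-0.3  0.5 -0.4]
top green label 0.6062718170950389 -0.19498244172145848 [45.5 45.5]
scene green label 0.6084611299915038 -0.19068018974794676 [46.5 48.5]
top red label 0.4863617189559715 -0.3139817954126022 [49.5 48.5]
scene red label 0.48828759651918124 -0.30962870449810026 [51.5 50.5]
```

View pics/f5.png

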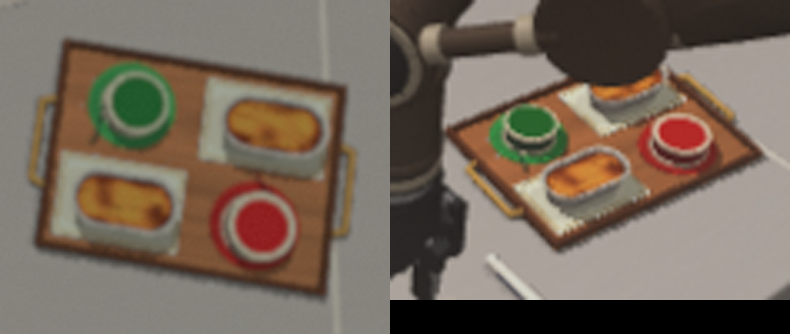

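View pics/scene5.png

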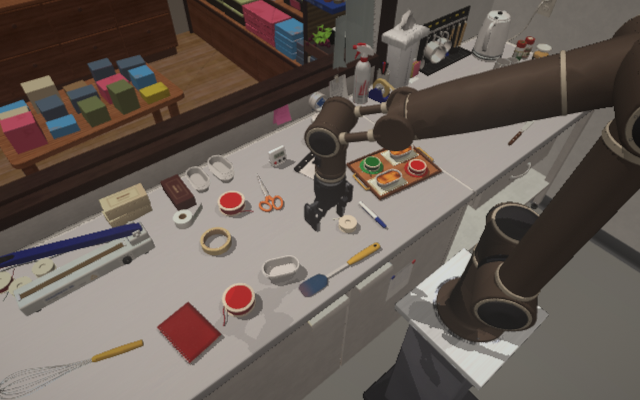

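```bash
python3 -c "
from act import *
state('end');robot.sign_off()"
```

```text
end 42.5 tcp [0.3503 0.2498 0.2499] w 0.0744 F [-0.5  0.5  0.5]
the job is handed in; nothing more can be done
```

The tray is made up and I handed the job in at about 42.5 s of the 96 s allowed. One cake sits on each white card, the smallest red spool is on the red mat, and the green spool is on the green mat. I left the empty cups and the cream ribbon alone; both stand where they were in the last picture.

- **Spools:** measured against their mats in the same pictures, the red one is about 2 mm off centre and the green one about 1 mm.
- **Cakes:** both are wholly on their cards, about 2–3 mm from the card centre across the width and 1–2 mm along the length. They lie within about 2° of straight, going by the tray angle of 8.5°.
- **Disagreement:** the two cameras differ by about 5 mm in world y (about 7 mm for the cakes), so I averaged them and judged placement only within each picture. In the final scene picture the arm partly hides the far cake, but the top view shows it clearly.

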